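# Give three mixed-up rotors back to their motors

### The arm

A 6-joint arm with a two-finger parallel gripper is mounted at the origin on the work surface. World frame = base frame: x ahead of the robot, y to its left, z up, the work surface at z = 0. Lengths are in mm, angles in rad, forces in N, time in s.
With the tool pointing down it reaches from about 350 to 925 mm from the base axis. Payload 6.4 kg.
Tool frame: the origin (TCP) lies on the centre line of the jaws, within the pads' length; the fingertips stand 25 mm ahead of it and the grasp point (between the pads) lies 6 mm ahead of it; z points along the fingers, x is the direction in which the jaws open and shut, and the axes are right-handed (so a half turn about z gives the same grasp; the last joint's range is limited). The gripper opens to 94 mm and grips with 3 to 60 N. Pads are 16 mm wide; open, the fingers measure 119 mm over their backs; the gripper's body (75 mm by 177 mm) begins 78 mm behind the grasp point.
Start: joints at [1.076, 0.245, 1.558, -0, 1.339, -0.174], TCP at [204.959, 616.851, 230.455] pointing down, gripper open.
Joint ranges: [-3.13, 3.13], [-1.02, 2.26], [0.13, 2.54], [-0.95, 4.09], [0.21, 2.88], [-2.74, 2.74]. Speed limits (rad/s): [2.57, 2.57, 3.14, 3.14, 3.14, 3.14].

### API

Orientations are given as a unit quaternion [w, x, y, z].
In Python, from cell import robot gives the robot as it stands.
- The arm moves only by the tool servo_tool, never from a script. Its argument "targets" is a list of rows, each a list of 5 numbers: the shift along the world's x, y, z normalised to -1 to 1, where 1 is 300 mm, then the turn about the world's z normalised to -1 to 1, where 1 is 60 degrees, then the opening, from 0 (shut) to 1 (fully open). A call has 1 to 8 rows; each row is the pose to reach, as a shift and turn from the pose measured when the call began; what a row does not reach only later rows make up. A row lasts 1/8 s, in which the tool goes at most 62.5 mm and 10.7 degrees, less where a joint would pass 70% of its speed; a pose out of reach is approached as far as the arm can. A call with a number of a shift or a turn outside -1 to 1 is refused whole. A call with a gripper value outside its range is refused whole. The fingers move at their own pace and stop on an object; "newtons" is the grip in N (left out, the last holds). Time passes only in rows, so rows that repeat a pose let the fingers close. It gives the time, the measured TCP pose, the force and the opening at its end, in the units of the state.
- robot.get_obs(): the state, without advancing time (a new reading comes with each control period).
- robot.grab_frame(name): name is "scene" or "top" or "wrist"; returns a dict with "frame" (400x640x3 uint8, red, green, blue), "fov_y" (degrees; the focal length in pixels is half the picture's height over the tangent of half this angle, whatever the lens; pixels are square), "cx", "cy" (the principal point, pixels), "cam_to_world" (4x4, takes a point from camera to world coordinates). Camera axes: x right, y down, z forward; pixel columns grow to the right and rows downward; lengths in mm; the calibration is good to about 2 mm. The wrist camera is an equidistant fisheye: a pixel r from the principal point sees the ray r / f radians off the axis. A picture is of the moment at which its call begins. There is no depth.
- robot.hand_in(): hands the job in, once; it reports no verdict.
The state is a dict: "t": time; "joint_positions": joint angles; "dq": joint speeds; "joint_efforts": joint torques, N m; "eef_pos": TCP position; "orientation": TCP orientation; "ft_force": force on the tool from outside, world axes, zero at the start; "wrist_torque": the same for the moment, N m; "opening": finger opening in mm.
Only numpy, scipy, OpenCV 4.12 (cv2) and the standard library are available. Lean on these libraries where they do the work, as an engineer would, in place of code of your own. Each camera call takes 0.05 s, during which the arm holds its last target. There are 200 camera calls.

### The job

The three motor rotors have been mixed up: each lies on the V-stand in front of the wrong motor. Swap them round, using the spare stand that has no motor as the free spot, until every rotor lies in both V's of the stand in front of the motor it belongs to: the smallest rotor at the smallest motor, the middle one at the middle motor, the largest at the largest. Never drop a rotor or lay one on the bench or a board, and do not knock over the amber bottle or the grease tin.

Things in the scene. Friction and masses are not known exactly. Their poses are not given: they have to be found in the camera images.
- rotor_small: Smallest rotor, lying level: steel core 34 mm diameter, 36 mm long, to grip across from above; about 0.35 kg. Origin: core centre, on the axis, 64 mm above the table when seated; x along the shaft, to its longer end (either way round is fine). Shaft 10 mm diameter, from x = -73 to 95; bearings 24 mm diameter at 57-68 mm either side. The bare shaft between core and bearings lies in the V's
- rotor_medium: Middle rotor, lying level: steel core 43 mm diameter, 45 mm long, to grip across from above; about 0.6 kg. Origin: core centre, on the axis, 65 mm above the table when seated; x along the shaft, to its longer end (either way round is fine). Shaft 12 mm diameter, from x = -73 to 95; bearings 28 mm diameter at 57-68 mm either side. The bare shaft between core and bearings lies in the V's
- rotor_large: Largest rotor, lying level: steel core 52 mm diameter, 54 mm long, to grip across from above; about 0.88 kg. Origin: core centre, on the axis, 67 mm above the table when seated; x along the shaft, to its longer end (either way round is fine). Shaft 14 mm diameter, from x = -73 to 95; bearings 33 mm diameter at 57-68 mm either side. The bare shaft between core and bearings lies in the V's
- place_small: Fixed board 130 mm wide, 12 thick, with a rotor stand exactly like place_spare's, and at x = 172 mm the small motor, open end up: blue finned housing, 35 mm bore ringed by copper windings, 86 mm wide, top 88 mm above the table. Origin: on the table under the middle of the stand; z up, x to the motor. The small rotor belongs here; a wrong one lies here at the start
- place_medium: Fixed board 130 mm wide, 12 thick, with a rotor stand exactly like place_spare's, and at x = 172 mm the medium motor, open end up: blue finned housing, 44 mm bore ringed by copper windings, 104 mm wide, top 103 mm above the table. Origin: on the table under the middle of the stand; z up, x to the motor. The medium rotor belongs here; a wrong one lies here at the start
- place_large: Fixed board 130 mm wide, 12 thick, with a rotor stand exactly like place_spare's, and at x = 172 mm the large motor, open end up: blue finned housing, 53 mm bore ringed by copper windings, 120 mm wide, top 118 mm above the table. Origin: on the table under the middle of the stand; z up, x to the motor. The large rotor belongs here; a wrong one lies here at the start
- place_spare: Fixed board (130 mm wide, 12 thick) with an empty rotor stand, no motor; an end shield lies at x = 175. Stand: two white V's open upwards, 8 mm thick, at x = -42 and 42 mm, mouth 38 mm wide and up to 82 mm, bottom 56 mm above the table. Origin: on the table under the middle between the V's; z up, x along the board. Takes any rotor
- bottle: amber bottle standing on the bench between two boards, at their robot-side ends, 58 mm diameter, 145 mm tall; origin at the centre of its underside, z its own axis. A bystander
- grease_tin: round aluminium tin standing on the bench between two boards, at their robot-side ends, 64 mm diameter, 60 mm tall; origin at the centre of its underside, z its own axis. A bystander
There are look-alikes about, which are no part of the job. What is shaped like the rotor_large but purple is not meant.

How it is judged (in metres and radians):
At the end, for the whole second after the job is handed in: Each rotor lies at rest in both V's of the stand before its own motor: core centre within 15 mm along and 6 mm across the middle of the stand, at its seated height within 6 mm, shaft along the board within 0.08 rad (either end first) (x of rotor_small in the frame of place_small between -0.015 and 0.015 m and y of rotor_small in the frame of place_small between -0.006 and 0.006 m and z of rotor_small in the frame of place_small between 0.0578 and 0.0698 m and angle between the x axis of rotor_small and the x axis of place_small, either way round below 0.08 rad and linear speed of each of rotor_small, rotor_medium, rotor_large below 0.02 m/s and angular speed of each of rotor_small, rotor_medium, rotor_large below 0.2 rad/s and x of rotor_medium in the frame of place_medium between -0.015 and 0.015 m and y of rotor_medium in the frame of place_medium between -0.006 and 0.006 m and z of rotor_medium in the frame of place_medium between 0.0593 and 0.0713 m and angle between the x axis of rotor_medium and the x axis of place_medium, either way round below 0.08 rad and x of rotor_large in the frame of place_large between -0.015 and 0.015 m and y of rotor_large in the frame of place_large between -0.006 and 0.006 m and z of rotor_large in the frame of place_large between 0.0609 and 0.0729 m and angle between the x axis of rotor_large and the x axis of place_large, either way round below 0.08 rad); the robot touches nothing.
It fails at once if a rotor is laid or falls on the bench or a board (its axis below 45 mm) (height (world z) of any of rotor_small, rotor_medium, rotor_large below 0.045 m).
It fails at once if a rotor is dropped (falls freely by more than about 25 mm) ((linear speed of rotor_small above 0.7 m/s and contact force between the fingers and rotor_small below 0.2 N) or (linear speed of rotor_medium above 0.7 m/s and contact force between the fingers and rotor_medium below 0.2 N) or (linear speed of rotor_large above 0.7 m/s and contact force between the fingers and rotor_large below 0.2 N)).
It fails at once if the bottle or the grease tin is knocked over (angle between any of bottle, grease_tin's own z axis and vertical above 0.6 rad).
It also fails if it takes over 123 s, if anything falls off the work surface, if the arm or the gripper's body presses on something with over 40 N, if the wrist force passes 120 N, or if a joint passes its speed limit or range.

## Working session

There is one attempt and no reset: what is moved stays moved. The work goes in short steps, Python scripts to look and compute and a tool call to move; the robot and the scene stay as the last step left them, time stands still between calls to the robot, and variables do not carry over. Pictures are saved under pics/ and viewed, about 12 in all and at most 16, crops included, and the job is handed in when it is done.

Besides the shell and the picture viewer there is one more tool, called after "Request:" as a command line: name --pt "numbers of a row" for each row, then --argument value for the rest. servo_tool: Moves the arm, as the interface text tells. Its arguments: {"type":"object","properties":{"targets":{"type":"array"},"newtons":{"type":"number"}},"required":["targets"]}

```bash
mkdir -p pics; ls; cat > h.py <<'E'
import numpy as np, cv2
from cell import robot
def grab(n):
    d=robot.grab_frame(n); return d
def ray(d,u,v):
    f=200/np.tan(np.radians(d['fov_y'])/2)
    x,y=u-d['cx'],v-d['cy']; M=np.array(d['cam_to_world'])
    if d.get('fish'):
        r=np.hypot(x,y); a=r/f; k=np.sin(a)/max(r,1e-9); c=np.array([x*k,y*k,np.cos(a)])
    else: c=np.array([x/f,y/f,1.])
    return M[:3,3],M[:3,:3]@c
def onz(d,u,v,z):
    o,r=ray(d,u,v); return (o+r*(z-o[2])/r[2])[:2]
def px(d,p):
    f=200/np.tan(np.radians(d['fov_y'])/2); M=np.array(d['cam_to_world'])
    c=M[:3,:3].T@(np.array(p)-M[:3,3])
    if d.get('fish'):
        h=np.hypot(c[0],c[1]); a=np.arctan2(h,c[2]); return np.array([d['cx']+f*a*c[0]/h,d['cy']+f*a*c[1]/h])
    return np.array([d['cx']+f*c[0]/c[2],d['cy']+f*c[1]/c[2]])
E
python3 - <<'E'
from h import *
for n in('scene','top'):
    d=grab(n); print(n,d['fov_y'],d['cx'],d['cy'],np.round(d['cam_to_world'],3).tolist())
    np.save(n+'.npy',d,allow_pickle=True)
    cv2.imwrite(f'pics/{n}0.png',cv2.resize(d['frame'][...,::-1],(800,500),interpolation=cv2.INTER_CUBIC))
print(robot.get_obs())
E
```

```text
pics
scene 53.323661575475754 327.56816395328485 194.69502267593674 [[-0.201, 0.673, -0.712, 1201.68], [0.98, 0.14, -0.144, 144.644], [0.003, -0.726, -0.688, 784.748], [0.0, 0.0, 0.0, 1.0]]
top 57.77173814296258 323.7649724757678 202.18456063374873 [[-0.106, -0.969, 0.222, 279.41], [-0.994, 0.105, -0.018, 2.698], [-0.006, -0.222, -0.975, 1011.663], [0.0, 0.0, 0.0, 1.0]]
{'t': 0.1, 'joint_positions': array([ 1.07587478e+00,  2.45760477e-01,  1.55886194e+00, -4.75087176e-06,
        1.33869099e+00, -1.74118067e-01]), 'dq': array([-1.62330182e-04, -1.05296512e-03, -1.97799432e-03, -1.81165934e-05,
       -2.63141812e-04, -1.07661587e-04]), 'joint_efforts': array([-7.87933113e-04, -4.16912770e+01, -3.15526700e+01,  6.85739913e-02,
        3.09557479e-02, -6.43298858e-05]), 'eef_pos': array([204.73578681, 616.40122971, 229.46134154]), 'orientation': array([ 3.76995045e-04,  8.10964590e-01,  5.85094602e-01, -7.73387971e-04]), 'ft_force': array([ 0.37994064, -0.61103964,  0.05176408]), 'wrist_torque': array([ 0.02204841, -0.04952427, -0.06793309]), 'opening': 94.07966509423801}
```

View pics/top0.png

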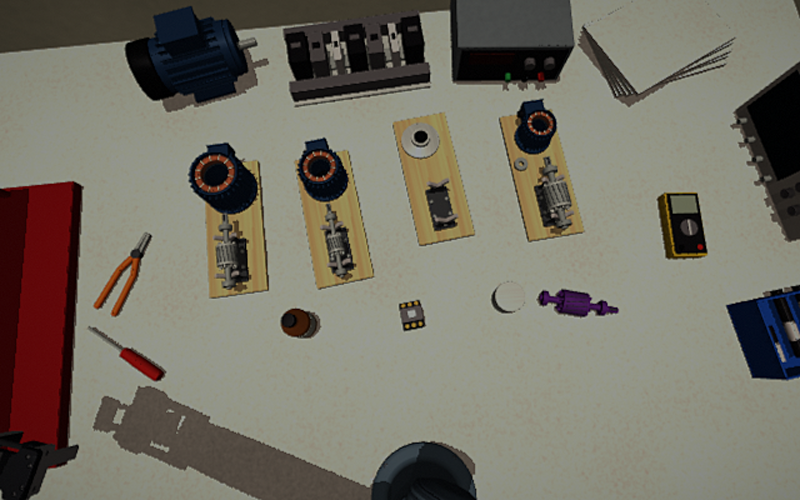

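View pics/scene0.png

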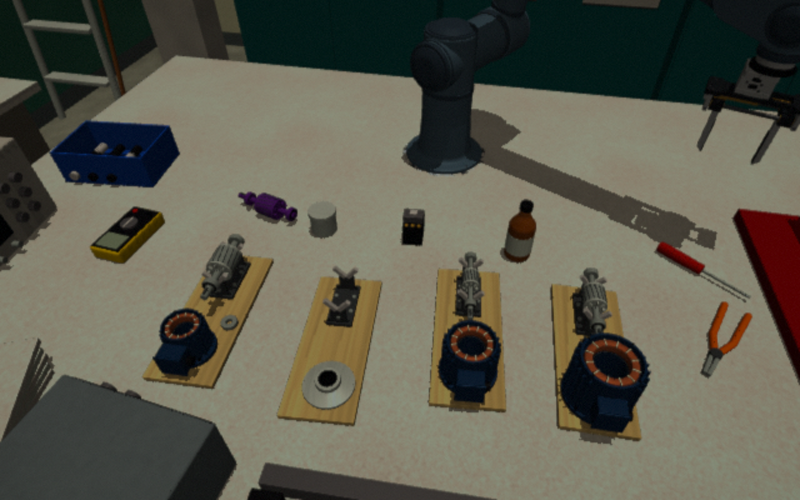

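Top view (800-px coordinates): four boards with motors. The motor at (222,172) is largest, (322,170) is middle, (537,125) is smallest, and the spare stand is at (440,205). The rotor candidates are:
- (232,253) at the large motor, looks medium.
- (340,243) at the medium motor, the thinnest, so small.
- (554,195) at the small motor, the thickest, so large.
- The purple look-alike at (575,302), to be ignored.

Next I'll get the coarse geometry.

```bash
python3 - <<'E'
from h import *
d=np.load('top.npy',allow_pickle=True).item()
im=d['frame']; hsv=cv2.cvtColor(im,cv2.COLOR_RGB2HSV)
print(hsv[int(240/1.25),int(258/1.25)],hsv[int(350/1.25),int(450/1.25)])
m=cv2.inRange(hsv,(10,75,80),(28,255,255)); m=cv2.morphologyEx(m,cv2.MORPH_CLOSE,np.ones((3,3)))
cs,_=cv2.findContours(m,cv2.RETR_EXTERNAL,cv2.CHAIN_APPROX_NONE)
for c in cs:
    if cv2.contourArea(c)<1200: continue
    P=np.array([onz(d,*q[0],12) for q in c],np.float32)
    r=cv2.minAreaRect(P); print(cv2.boundingRect(c),np.round(r[0]),np.round(r[1]),round(r[2],1)); print(np.round(cv2.boxPoints(r)).tolist())
# rotors coarse: (800 px) core centres
for n,u,v,z in(('S@med',339,243,65),('M@lar',232,253,65),('L@sma',554,195,65),('spare',440,205,60),('bottle',297,325,0),('tin',508,297,60)):
    print(n,onz(d,u/1.25,v/1.25,z).round())
E
python3 - <<'E'
import cv2
im=cv2.imread('pics/top0.png')
c=im[95:305,180:600]; cv2.imwrite('pics/crop1.png',cv2.resize(cv2.convertScaleAbs(c,alpha=1.6),(800,400),interpolation=cv2.INTER_CUBIC))
E
```

```text
[ 22 118 151] [ 36  25 154]
(164, 128, 50, 110) [611. 368.] [315. 129.] 2.0
[[452.0, 427.0], [456.0, 298.0], [771.0, 308.0], [767.0, 438.0]]
(236, 120, 63, 111) [610. 140.] [314. 130.] 6.3
[[447.0, 188.0], [461.0, 58.0], [774.0, 92.0], [759.0, 222.0]]
(400, 92, 67, 101) [ 666. -353.] [314. 130.] 3.6
[[505.0, -299.0], [513.0, -428.0], [827.0, -408.0], [818.0, -279.0]]
(314, 90, 66, 106) [684. -99.] [315. 129.] 5.6
[[521.0, -50.0], [534.0, -179.0], [847.0, -148.0], [834.0, -20.0]]
S@med [531. 124.]
M@lar [534. 354.]
L@sma [ 589. -356.]
spare [ 595. -104.]
bottle [372. 238.]
tin [ 377. -221.]
```

View pics/crop1.png

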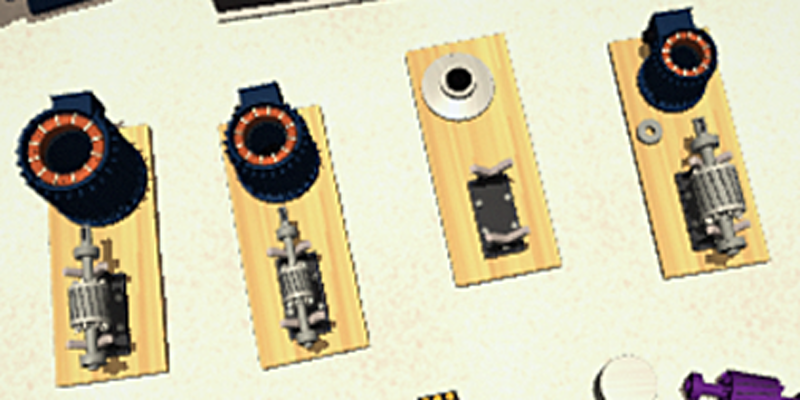

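The crop confirms the choice: thin rotor at the medium motor (295,285), middle rotor at the large motor (88,305), thick rotor at the small motor (718,190), and the spare stand empty. The plan is L→spare, S→small, M→medium, L→large. I'll fly over the stands on the way and take a wrist picture at each.

Request:
servo_tool --pt "1 -0.87 0.07 0.34 1" --pt "1 -0.87 0.07 0.34 1" --pt "1 -0.87 0.07 0.34 1" --pt "1 -0.87 0.07 0.34 1" --pt "1 -0.87 0.07 0.34 1" --pt "1 -0.87 0.07 0.34 1" --pt "1 -0.87 0.07 0.34 1" --pt "1 -0.87 0.07 0.34 1" --newtons 60

```text
t: 1.1
eef_pos: [505.7, 354.0, 250.0]
orientation: [0.0, 0.696, 0.718, -0.001]
ft_force: [-0.2, -0.4, -1.0]
opening: 93.9
```

```bash
cat >> h.py <<'E'
def wrist(tag,view=True):
    d=grab('wrist'); d['fish']=1; np.save(tag+'.npy',d,allow_pickle=True)
    if view: cv2.imwrite(f'pics/{tag}.png',cv2.resize(cv2.convertScaleAbs(d['frame'][...,::-1],alpha=1.3),(800,500),interpolation=cv2.INTER_CUBIC))
    return d
def load(tag): return np.load(tag+'.npy',allow_pickle=True).item()
def yaw(o):
    w,x,y,z=o['orientation']; return np.degrees(np.arctan2(2*(x*y+w*z),1-2*(y*y+z*z)))
E
python3 - <<'E'
from h import *
d=wrist('wL'); o=robot.get_obs(); print(o['t'],o['eef_pos'].round(1),yaw(o),d['fov_y'],d['cx'],d['cy'],np.round(d['cam_to_world'],2).tolist())
E
```

```text
1.15 [504.7 355.  249.9] 91.94065287647405 65.70646984690485 314.6036174972651 200.8813546438888 [[-0.03, 0.96, 0.28, 424.4], [1.0, 0.03, 0.01, 352.24], [-0.0, 0.28, -0.96, 404.03], [0.0, 0.0, 0.0, 1.0]]
```

View pics/wL.png

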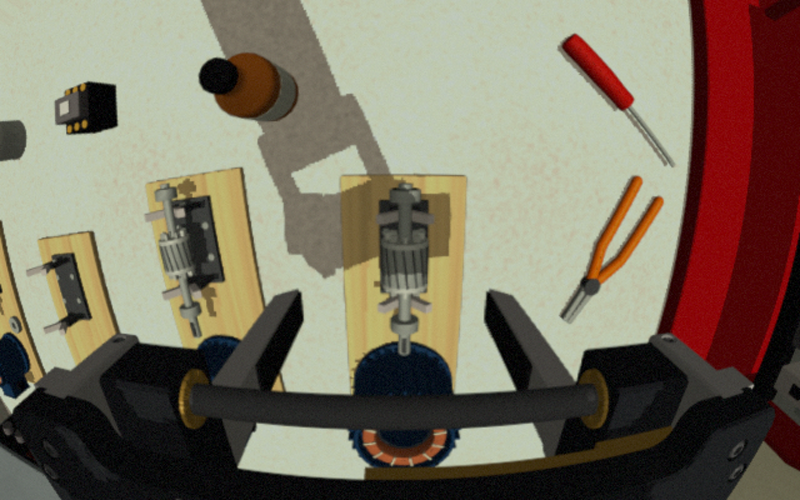

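The wrist view shows the large board at centre. Its rotor's bearings are at (404,195) and (403,330), core at (403,262), and V-tips at about row 213 and row 302. The bottle is at (245,85). Flying on over the medium, spare and small boards.

Request:
servo_tool --pt "0.07 -0.75 0 0.07 1" --pt "0.07 -0.75 0 0.07 1" --pt "0.07 -0.75 0 0.07 1" --pt "0.07 -0.75 0 0.07 1" --pt "0.07 -0.75 0 0.07 1"

```text
t: 1.78
eef_pos: [525.2, 129.3, 249.7]
orientation: [-0.0, 0.669, 0.743, -0.001]
ft_force: [-0.0, 0.4, -0.9]
opening: 94.2
```

```bash
python3 -c "
from h import *
wrist('wM'); o=robot.get_obs(); print(o['eef_pos'].round(1),yaw(o))"
```

```text
[525.2 130.5 249.8] 96.1238788196995
```

Request:
servo_tool --pt "0.17 -0.77 0 0 1" --pt "0.17 -0.77 0 0 1" --pt "0.17 -0.77 0 0 1" --pt "0.17 -0.77 0 0 1" --pt "0.17 -0.77 0 0 1"

```text
t: 2.45
eef_pos: [576.8, -100.9, 249.4]
orientation: [-0.0, 0.669, 0.743, -0.001]
ft_force: [-0.3, 1.2, -0.9]
opening: 93.7
```

```bash
python3 -c "
from h import *
wrist('wP'); o=robot.get_obs(); print(o['eef_pos'].round(1),yaw(o))"
```

```text
[576.5 -99.4 249.3] 96.13694128263116
```

Request:
servo_tool --pt "0 -0.83 0 -0.04 1" --pt "0 -0.83 0 -0.04 1" --pt "0 -0.83 0 -0.04 1" --pt "0 -0.83 0 -0.04 1" --pt "0 -0.83 0 -0.04 1" --pt "0 -0.83 0 -0.04 1"

```text
t: 3.25
eef_pos: [577.3, -345.8, 249.0]
orientation: [-0.001, 0.683, 0.731, -0.001]
ft_force: [0.4, -0.0, -0.5]
opening: 93.9
```

```bash
python3 -c "
from h import *
wrist('wS'); o=robot.get_obs(); print(o['t'],o['eef_pos'].round(1),yaw(o))
# montage of crops around stand
out=[]
for t in('wL','wM','wP','wS'):
    f=load(t)['frame'][...,::-1][115:300,232:412]
    out.append(cv2.resize(cv2.convertScaleAbs(f,alpha=1.3),None,fx=1.6*1.0*1.375,fy=1.6*1.375,interpolation=cv2.INTER_CUBIC)[:, :])
h=np.vstack([np.hstack(out[:2]),np.hstack(out[2:])]); print(h.shape)
cv2.imwrite('pics/mont.png',cv2.resize(h,(720,740)) if 0 else h[:, :])
"
```

```text
3.3 [ 577.4 -345.6  249.2] 93.9155093351129
(814, 792, 3)
```

```bash
python3 -c "
from h import *
def crop(t):
    f=load(t)['frame'][...,::-1][115:295,232:412]
    return cv2.resize(cv2.convertScaleAbs(f,alpha=1.4),(400,400),interpolation=cv2.INTER_CUBIC)
cv2.imwrite('pics/mA.png',np.hstack([crop('wL'),crop('wM')])); cv2.imwrite('pics/mB.png',np.hstack([crop('wP'),crop('wS')]))"
```

```text
(no output)
```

View pics/mA.png

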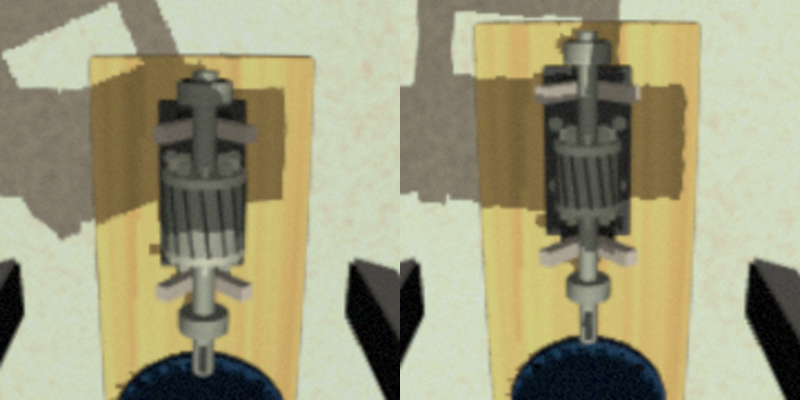

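View pics/mB.png

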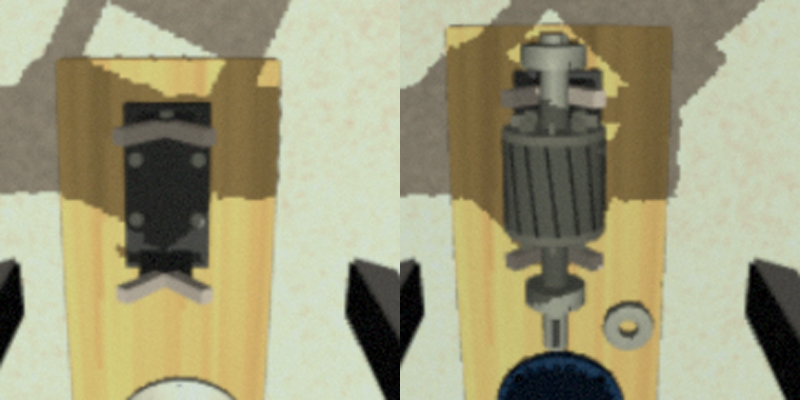

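```bash
python3 - <<'E'
from h import *
def P(t,x,y,z): return onz(load(t),232+x*.45,115+y*.45,z)
B={'wL':((205,92),(204,322),75),'wM':((187,50),(188,290),72),'wS':((152,52),(155,290),77)}
V={'wL':((158,130),(255,132),(160,293),(249,293)),'wM':((137,92),(238,92),(142,255),(233,253)),'wP':((117,135),(213,135),(120,294),(210,294)),'wS':((105,98),(205,98),(108,262),(202,262))}
for t in V:
    q=[P(t,*p,80) for p in V[t]]; a=(q[0]+q[1])/2; b=(q[2]+q[3])/2; e=b-a
    print(t,'stand',((a+b)/2).round(1),'sep',np.hypot(*e).round(1),'ang',np.degrees(np.arctan2(e[1],e[0])).round(2),'mouth',np.linalg.norm(q[0]-q[1]).round(1))
    if t in B:
        n,f,z=B[t]; a,b=P(t,*n,z),P(t,*f,z); e=b-a
        print('   rotor',((a+b)/2).round(1),'sep',np.hypot(*e).round(1),np.degrees(np.arctan2(e[1],e[0])).round(2))
for n,c,th in(('L',(611,368),2),('M',(610,140),6.3),('P',(684,-99),5.6),('S',(666,-353),3.6)):
    th=np.radians(th); print(n,(np.array(c)-82*np.array([np.cos(th),np.sin(th)])).round(1))
E
```

```text
wL stand [530. 366.] sep 84.9 ang 1.73 mouth 46.6
   rotor [530.6 365.7] sep 122.3 2.15
wM stand [529.2 132. ] sep 82.0 ang 6.13 mouth 47.9
   rotor [531.2 132.3] sep 124.8 6.37
wP stand [ 603.1 -106.9] sep 83.3 ang 5.6 mouth 46.1
wS stand [ 585.7 -358.5] sep 83.3 ang 3.28 mouth 47.5
   rotor [ 583.4 -359.5] sep 121.7 3.96
L [529.  365.1]
M [528.5 131. ]
P [ 602.4 -107. ]
S [ 584.2 -358.1]
```

Two independent estimates agree within about 1 mm and 0.5°:

| Stand | x (mm) | y (mm) | Angle |
|---|---|---|---|
| Large | 530 | 366 | 2.0° |
| Medium | 529.5 | 132 | 6.2° |
| Spare | 602.8 | -107 | 5.6° |
| Small | 585 | -358.4 | 3.6° |

The core widths (102, 84 and 65 px) confirm that L is at small, M at large and S at medium. Grasping L now.

Request:
servo_tool --pt "0.022 -0.043 -0.1 -0.005 1" --pt "0.022 -0.043 -0.25 -0.005 1" --pt "0.022 -0.043 -0.4 -0.005 1" --pt "0.022 -0.043 -0.5 -0.005 1" --pt "0.022 -0.043 -0.56 -0.005 1" --pt "0.022 -0.043 -0.587 -0.005 1" --pt "0.022 -0.043 -0.587 -0.005 1"

```text
t: 4.18
eef_pos: [584.5, -358.2, 73.8]
orientation: [-0.001, 0.684, 0.729, -0.001]
ft_force: [0.8, -0.4, -0.2]
opening: 94.1
```

```bash
python3 -c "
from h import *
wrist('g1'); o=robot.get_obs(); print(o['t'],o['eef_pos'].round(1),yaw(o))"
```

```text
4.225 [ 584.7 -358.7   74.4] 93.64073822978159
```

View pics/g1.png

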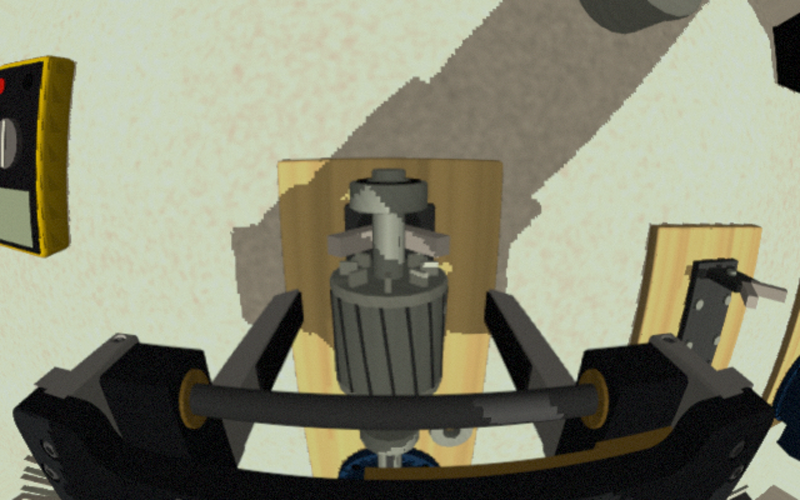

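The core (388,330) sits centred between the fingers (300 and 487). Close and lift.

Request:
servo_tool --pt "0 0 0 0 0.4" --pt "0 0 0 0 0.4" --pt "0 0 0 0 0.4" --pt "0 0 0 0 0.4" --pt "0 0 0 0 0.4" --pt "0 0 0 0 0.4" --newtons 60

```text
t: 4.97
eef_pos: [584.8, -360.3, 74.7]
orientation: [0.001, 0.684, 0.729, -0.001]
ft_force: [0.4, -5.8, -1.1]
opening: 50.9
```

Request:
servo_tool --pt "0 0 0.03 0 0.4" --pt "0 0 0.1 0 0.4" --pt "0 0 0.2 0 0.4" --pt "0 0 0.3 0 0.4" --pt "0 0 0.38 0 0.4" --pt "0 0 0.4 0 0.4"

```text
t: 5.72
eef_pos: [585.6, -360.6, 197.7]
orientation: [0.003, 0.684, 0.729, -0.001]
ft_force: [-0.3, -0.1, -7.1]
opening: 50.9
```

```bash
python3 -c "
from h import *
wrist('g2'); o=robot.get_obs(); print(o['t'],o['eef_pos'].round(1),yaw(o),o['opening'],o['ft_force'],o['wrist_torque'])"
```

```text
5.775 [ 585.3 -360.4  196.9] 93.65129674342464 51.239150427513174 [ 0.44562521 -1.24497953 -6.18400608] [-0.05059147  0.03792386 -0.00456002]
```

View pics/g2.png

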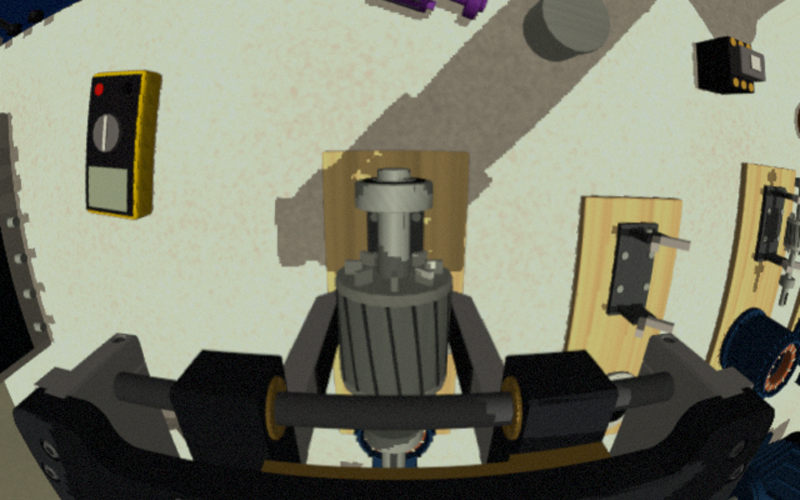

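L is held level, about 7 N of weight. Carry it to the spare stand.

Request:
servo_tool --pt "0.01 0.12 0 0.005 0.4" --pt "0.02 0.28 0 0.01 0.4" --pt "0.03 0.44 0 0.02 0.4" --pt "0.04 0.6 0 0.03 0.4" --pt "0.058 0.74 0 0.033 0.4" --pt "0.058 0.82 0 0.033 0.4" --pt "0.058 0.845 0 0.033 0.4" --pt "0.058 0.845 0 0.033 0.4"

```text
t: 6.78
eef_pos: [602.5, -107.4, 196.6]
orientation: [0.003, 0.672, 0.741, -0.002]
ft_force: [0.5, -0.7, -7.6]
opening: 50.9
```

Request:
servo_tool --pt "0 0 -0.1 0 0.4" --pt "0 0 -0.2 0 0.4" --pt "0 0 -0.28 0 0.4" --pt "0 0 -0.33 0 0.4" --pt "0 0 -0.33 0 0.4"

```text
t: 7.4
eef_pos: [601.8, -108.1, 96.5]
orientation: [0.001, 0.672, 0.741, -0.002]
ft_force: [-0.8, -0.2, -6.8]
opening: 51.0
```

```bash
python3 -c "
from h import *
wrist('p1'); o=robot.get_obs(); print(o['t'],o['eef_pos'].round(1),yaw(o),o['opening'],o['ft_force'])"
```

```text
7.45 [ 602.7 -108.2   97.8] 95.57839859286165 51.093496241581335 [ 0.2630475  -0.46468388 -6.47882554]
```

View pics/p1.png

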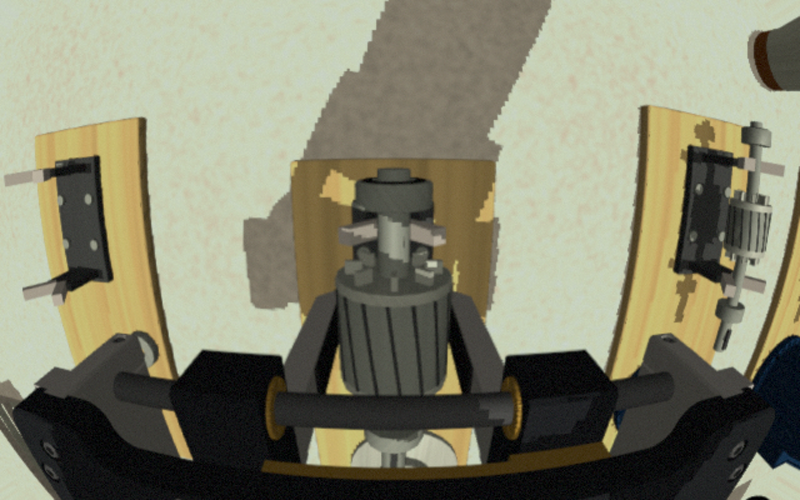

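The V (345–445, centre 394) is under the shaft (394), between bearing and core. Lower and release.

Request:
servo_tool --pt "0 0 -0.035 0 0.4" --pt "0 0 -0.065 0 0.4" --pt "0 0 -0.075 0 0.4" --pt "0 0 -0.075 0 0.4" --pt "0 0 -0.075 0 0.4"

```text
t: 8.07
eef_pos: [602.9, -108.3, 75.5]
orientation: [0.003, 0.672, 0.741, -0.002]
ft_force: [-0.2, -1.1, -6.4]
opening: 51.0
```

Request:
servo_tool --pt "0 0 0 0 0.65" --pt "0 0 0 0 0.8" --pt "0 0 0 0 0.95" --pt "0 0 0 0 1" --pt "0 0 0 0 1"

```text
t: 8.7
eef_pos: [603.0, -108.3, 75.6]
orientation: [0.003, 0.672, 0.741, -0.002]
ft_force: [-0.1, 0.8, 0.4]
opening: 93.4
```

Request:
servo_tool --pt "0 0 0.05 0 1" --pt "0 0 0.2 0 1" --pt "0 0 0.4 0 1" --pt "0 0 0.58 0 1" --pt "0 0 0.58 0 1" --pt "0 0 0.58 0 1"

```text
t: 9.45
eef_pos: [602.6, -108.1, 249.5]
orientation: [0.003, 0.672, 0.741, -0.002]
ft_force: [0.3, -0.4, -0.1]
opening: 94.1
```

```bash
python3 -c "
from h import *
wrist('wP2'); o=robot.get_obs(); print(o['t'],o['eef_pos'].round(1),yaw(o),o['opening'],o['ft_force'])"
```

```text
9.5 [ 602.1 -108.   248.2] 95.576991936483 93.81307842488796 [-0.00416959  0.6640904  -1.10079463]
```

View pics/wP2.png

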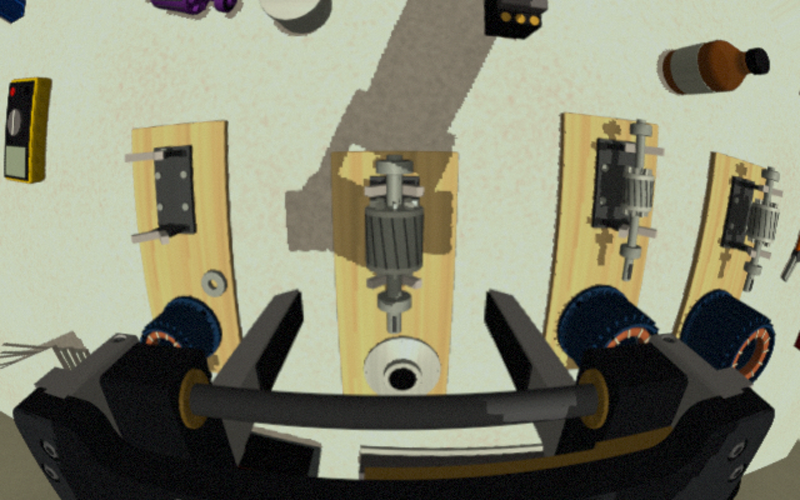

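L lies properly in the spare stand (V's at rows 192 and 282, core at (394,238)). Next is S, at the medium stand.

Request:
servo_tool --pt "-0.238 0.8 0 0.01 1" --pt "-0.238 0.8 0 0.01 1" --pt "-0.238 0.8 0 0.01 1" --pt "-0.238 0.8 0 0.01 1" --pt "-0.238 0.8 0 0.01 1" --pt "-0.238 0.8 0 0.01 1"

```text
t: 10.25
eef_pos: [530.2, 131.7, 246.8]
orientation: [0.001, 0.668, 0.744, -0.003]
ft_force: [0.3, -0.7, 0.1]
opening: 93.9
```

Request:
servo_tool --pt "0 0 -0.15 0 1" --pt "0 0 -0.3 0 1" --pt "0 0 -0.45 0 1" --pt "0 0 -0.55 0 1" --pt "0 0 -0.592 0 1" --pt "0 0 -0.592 0 1"

```text
t: 11.0
eef_pos: [530.2, 130.7, 68.6]
orientation: [0.0, 0.668, 0.744, -0.004]
ft_force: [0.4, 0.5, 0.4]
opening: 93.9
```

```bash
python3 -c "
from h import *
wrist('g3'); o=robot.get_obs(); print(o['t'],o['eef_pos'].round(1),yaw(o),o['opening'],o['ft_force'])"
```

```text
11.05 [531.  131.   69.8] 96.1290965947813 94.42502318438271 [-0.16503732 -0.24030026 -0.64269779]
```

View pics/g3.png

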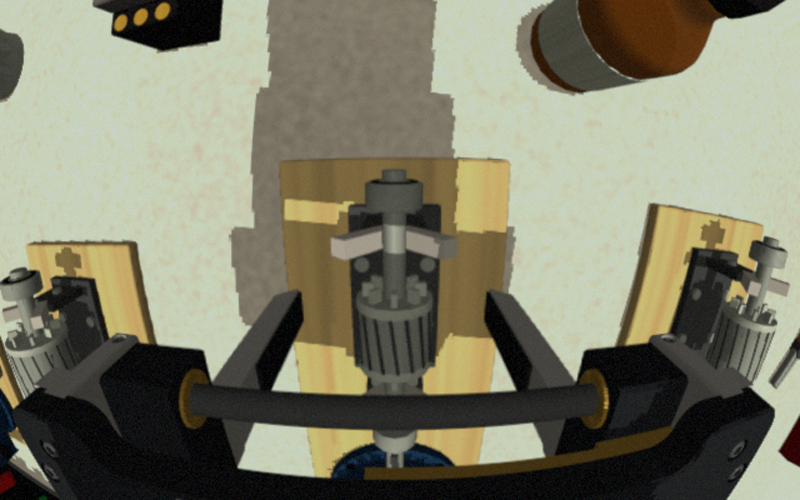

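S is centred between the fingers (core at (393,330)). Close and lift.

Request:
servo_tool --pt "0 0 0 0 0.2" --pt "0 0 0 0 0.2" --pt "0 0 0 0 0.2" --pt "0 0 0 0 0.2" --pt "0 0 0 0 0.2" --pt "0 0 0 0 0.2" --pt "0 0 0 0 0.2"

```text
t: 11.92
eef_pos: [530.9, 131.1, 69.7]
orientation: [0.001, 0.668, 0.744, -0.003]
ft_force: [-0.2, 0.1, 0.4]
opening: 33.0
```

Request:
servo_tool --pt "0 0 0.03 0 0.2" --pt "0 0 0.1 0 0.2" --pt "0 0 0.2 0 0.2" --pt "0 0 0.3 0 0.2" --pt "0 0 0.4 0 0.2" --pt "0 0 0.44 0 0.2" --pt "0 0 0.44 0 0.2"

```text
t: 12.8
eef_pos: [531.0, 131.1, 201.9]
orientation: [0.001, 0.668, 0.744, -0.002]
ft_force: [-0.9, 0.0, -3.7]
opening: 33.0
```

Request:
servo_tool --pt "0.01 -0.12 0 0 0.2" --pt "0.03 -0.28 0 -0.01 0.2" --pt "0.05 -0.44 0 -0.01 0.2" --pt "0.07 -0.6 0 -0.02 0.2" --pt "0.08 -0.72 0 -0.02 0.2" --pt "0.09 -0.8 0 -0.02 0.2" --pt "0.09 -0.833 0 -0.02 0.2"

```text
t: 13.68
eef_pos: [557.1, -119.6, 199.9]
orientation: [-0.0, 0.677, 0.736, -0.003]
ft_force: [-0.5, -0.0, -3.3]
opening: 32.7
```

Request:
servo_tool --pt "0.01 -0.12 0 0 0.2" --pt "0.03 -0.28 0 -0.01 0.2" --pt "0.05 -0.44 0 -0.01 0.2" --pt "0.07 -0.6 0 -0.02 0.2" --pt "0.08 -0.72 0 -0.02 0.2" --pt "0.09 -0.78 0 -0.02 0.2" --pt "0.09 -0.802 0 -0.02 0.2" --pt "0.09 -0.802 0 -0.02 0.2"

```text
t: 14.68
eef_pos: [584.1, -359.2, 199.5]
orientation: [-0.001, 0.684, 0.729, -0.003]
ft_force: [-0.1, 0.1, -2.8]
opening: 33.2
```

```bash
python3 -c "
from h import *
o=robot.get_obs(); print(o['t'],o['eef_pos'].round(1),yaw(o),o['opening'],o['ft_force'])"
```

```text
14.675 [ 584.1 -359.2  199.5] 93.6837006176735 33.15775986859183 [-0.11629173  0.14164792 -2.77171707]
```

Request:
servo_tool --pt "0.003 -0.003 -0.1 0 0.2" --pt "0.003 -0.003 -0.2 0 0.2" --pt "0.003 -0.003 -0.3 0 0.2" --pt "0.003 -0.003 -0.36 0 0.2" --pt "0.003 -0.003 -0.4 0 0.2" --pt "0.003 -0.003 -0.429 0 0.2" --pt "0.003 -0.003 -0.429 0 0.2" --pt "0.003 -0.003 -0.429 0 0.2"

```text
t: 15.68
eef_pos: [585.4, -360.5, 71.8]
orientation: [-0.0, 0.684, 0.729, -0.003]
ft_force: [0.1, -0.4, -3.0]
opening: 33.0
```

```bash
python3 -c "
from h import *
wrist('p2'); o=robot.get_obs(); print(o['t'],o['eef_pos'].round(1),yaw(o),o['opening'],o['ft_force'])"
```

```text
15.725 [ 585.4 -360.4   71.8] 93.67633773921976 32.73128481156747 [-0.03629013  0.10241361 -3.67107656]
```

View pics/p2.png

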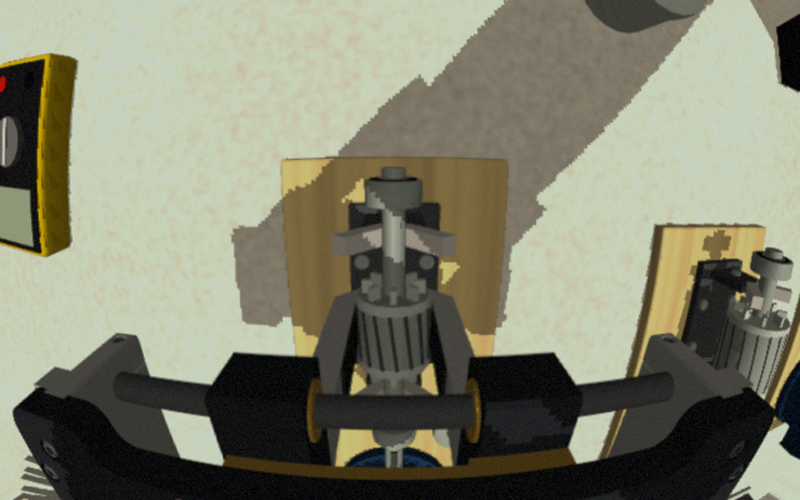

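S is aligned over the V (345–455, shaft at 394) and within 2 mm of seating. Lower, release, then go to M at the large stand.

Request:
servo_tool --pt "0 0 -0.006 0 0.2" --pt "0 0 -0.006 0 0.2" --pt "0 0 -0.006 0 0.5" --pt "0 0 -0.006 0 0.75" --pt "0 0 -0.006 0 1" --pt "0 0 -0.006 0 1" --pt "0 0 -0.006 0 1"

```text
t: 16.6
eef_pos: [585.4, -360.5, 70.0]
orientation: [-0.0, 0.684, 0.729, -0.003]
ft_force: [0.1, -0.3, 0.6]
opening: 79.5
```

Request:
servo_tool --pt "0 0 0.05 0 1" --pt "0 0 0.2 0 1" --pt "0 0 0.4 0 1" --pt "0 0 0.6 0 1" --pt "0 0 0.6 0 1" --pt "0 0 0.6 0 1"

```text
t: 17.35
eef_pos: [585.3, -360.3, 250.2]
orientation: [0.0, 0.684, 0.729, -0.003]
ft_force: [-0.6, 0.3, -1.1]
opening: 94.0
```

```bash
python3 -c "
from h import *
wrist('wS2'); o=robot.get_obs(); print(o['t'],o['eef_pos'].round(1),yaw(o),o['opening'],o['ft_force'])"
```

```text
17.4 [ 584.8 -359.9  248.6] 93.67840808847896 93.7917270776376 [-0.67713454 -0.1652083   0.23194702]
```

Request:
servo_tool --pt "-0.06 0.83 0 0 1" --pt "-0.06 0.83 0 0 1" --pt "-0.06 0.83 0 0 1" --pt "-0.06 0.83 0 0 1" --pt "-0.06 0.83 0 0 1"

```text
t: 18.02
eef_pos: [565.5, -107.0, 246.4]
orientation: [-0.003, 0.682, 0.731, -0.003]
ft_force: [-0.3, -0.2, -0.3]
opening: 94.1
```

Request:
servo_tool --pt "-0.06 0.83 0 0 1" --pt "-0.06 0.83 0 0 1" --pt "-0.06 0.83 0 0 1" --pt "-0.06 0.83 0 0 1" --pt "-0.06 0.83 0 0 1"

```text
t: 18.65
eef_pos: [546.6, 144.0, 244.7]
orientation: [-0.004, 0.681, 0.733, -0.005]
ft_force: [0.6, -1.5, 0.9]
opening: 94.0
```

Request:
servo_tool --pt "-0.054 0.735 0.017 -0.037 1" --pt "-0.054 0.735 0.017 -0.037 1" --pt "-0.054 0.735 0.017 -0.037 1" --pt "-0.054 0.735 0.017 -0.037 1" --pt "-0.054 0.735 0.017 -0.037 1" --pt "-0.054 0.735 0.017 -0.037 1"

```text
t: 19.4
eef_pos: [531.2, 362.5, 248.8]
orientation: [-0.004, 0.695, 0.719, -0.005]
ft_force: [-0.0, -0.1, 0.9]
opening: 94.0
```

```bash
python3 -c "
from h import *
wrist('wL2'); o=robot.get_obs(); print(o['t'],o['eef_pos'].round(1),yaw(o),o['orientation'].round(4))
a=load('wS2')['frame'][...,::-1][115:295,232:412];b=load('wL2')['frame'][...,::-1][115:295,232:412]
cv2.imwrite('pics/mC.png',cv2.resize(cv2.convertScaleAbs(np.hstack([a,b]),alpha=1.4),(800,400),interpolation=cv2.INTER_CUBIC))"
```

```text
19.45 [531.2 362.4 249.1] 91.85927123436718 [-0.0044  0.6955  0.7185 -0.0052]
```

View pics/mC.png

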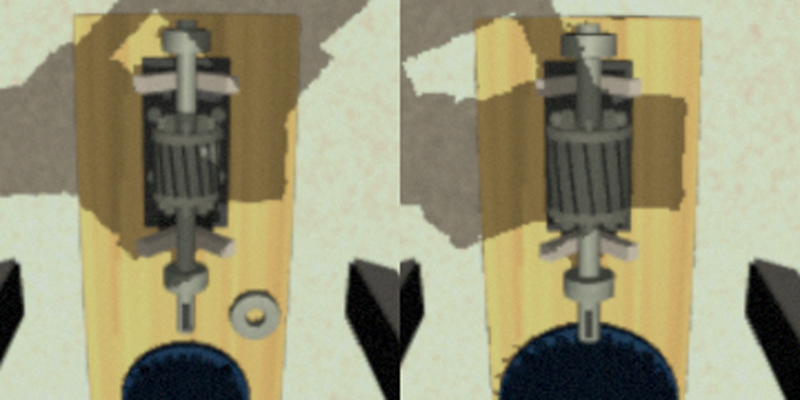

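S is seated in both V's at small (left). M at large (right) lies centred with the core at (588,175). Grasp M.

Request:
servo_tool --pt "0 0.01 -0.12 0 1" --pt "0 0.01 -0.28 0 1" --pt "0 0.01 -0.44 0 1" --pt "0 0.01 -0.55 0 1" --pt "0 0.01 -0.593 0 1" --pt "0 0.01 -0.593 0 1" --pt "0 0.01 -0.593 0 1"

```text
t: 20.32
eef_pos: [532.6, 365.6, 73.3]
orientation: [-0.004, 0.696, 0.718, -0.004]
ft_force: [-0.3, -0.3, -0.2]
opening: 94.1
```

Request:
servo_tool --pt "0 0 0 0 0.3" --pt "0 0 0 0 0.3" --pt "0 0 0 0 0.3" --pt "0 0 0 0 0.3" --pt "0 0 0 0 0.3" --pt "0 0 0 0 0.3" --pt "0 0 0 0 0.3"

```text
t: 21.2
eef_pos: [532.6, 364.6, 73.0]
orientation: [-0.003, 0.696, 0.718, -0.005]
ft_force: [-0.4, -5.8, 0.4]
opening: 41.7
```

Request:
servo_tool --pt "0 0 0.03 0 0.3" --pt "0 0 0.1 0 0.3" --pt "0 0 0.2 0 0.3" --pt "0 0 0.3 0 0.3" --pt "0 0 0.4 0 0.3" --pt "0 0 0.44 0 0.3" --pt "0 0 0.44 0 0.3"

```text
t: 22.08
eef_pos: [532.8, 365.0, 206.1]
orientation: [-0.003, 0.696, 0.718, -0.004]
ft_force: [-0.1, 0.0, -5.7]
opening: 41.8
```

Request:
servo_tool --pt "0 -0.12 0 0.01 0.3" --pt "0 -0.28 0 0.03 0.3" --pt "0 -0.44 0 0.05 0.3" --pt "-0.004 -0.6 0 0.07 0.3" --pt "-0.004 -0.72 0 0.072 0.3" --pt "-0.004 -0.77 0 0.072 0.3" --pt "-0.004 -0.78 0 0.072 0.3" --pt "-0.004 -0.78 0 0.072 0.3"

```text
t: 23.08
eef_pos: [531.4, 131.8, 205.7]
orientation: [-0.003, 0.668, 0.744, -0.004]
ft_force: [0.2, 0.2, -5.3]
opening: 42.0
```

Request:
servo_tool --pt "0 0 -0.1 0 0.3" --pt "0 0 -0.2 0 0.3" --pt "0 0 -0.3 0 0.3" --pt "0 0 -0.37 0 0.3" --pt "0 0 -0.37 0 0.3" --pt "0 0 -0.37 0 0.3"

```text
t: 23.82
eef_pos: [532.2, 132.5, 95.7]
orientation: [-0.003, 0.667, 0.745, -0.003]
ft_force: [1.1, -0.6, -5.1]
opening: 41.4
```

```bash
python3 -c "
from h import *
wrist('p3'); o=robot.get_obs(); print(o['t'],o['eef_pos'].round(1),yaw(o),o['opening'],o['ft_force'])"
```

```text
23.875 [532.5 132.3  96.1] 96.25139943333717 41.93705573619891 [ 0.36610368 -0.8032592  -5.3050926 ]
```

View pics/p3.png

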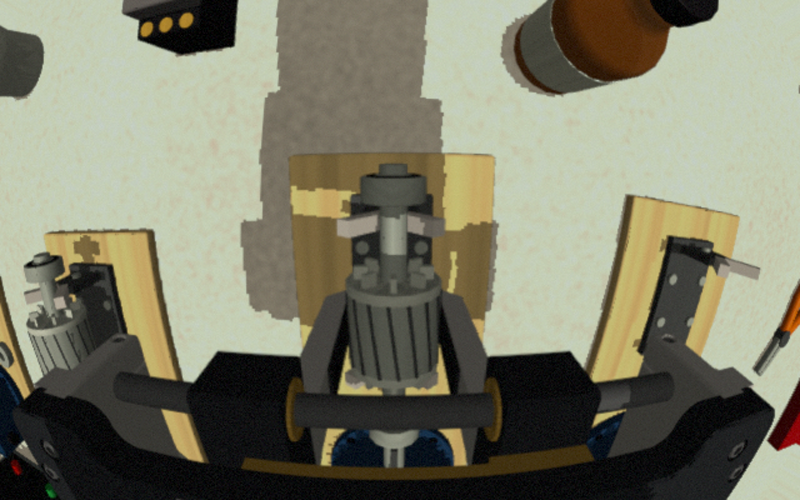

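M's shaft (393) is over the V (337–445). Lower and release.

Request:
servo_tool --pt "-0.003 -0.004 -0.035 0 0.3" --pt "-0.003 -0.004 -0.065 0 0.3" --pt "-0.003 -0.004 -0.076 0 0.3" --pt "-0.003 -0.004 -0.076 0 0.3" --pt "-0.003 -0.004 -0.076 0 0.3"

```text
t: 24.5
eef_pos: [531.2, 131.1, 73.2]
orientation: [-0.003, 0.667, 0.745, -0.003]
ft_force: [-1.9, 0.4, -4.2]
opening: 42.2
```

Request:
servo_tool --pt "0 0 0 0 0.5" --pt "0 0 0 0 0.75" --pt "0 0 0 0 1" --pt "0 0 0 0 1" --pt "0 0 0 0 1"

```text
t: 25.12
eef_pos: [531.4, 131.1, 73.3]
orientation: [-0.003, 0.668, 0.745, -0.003]
ft_force: [0.2, -0.9, -0.2]
opening: 83.3
```

Request:
servo_tool --pt "0 0 0.05 0 1" --pt "0 0 0.2 0 1" --pt "0 0 0.4 0 1" --pt "0 0 0.6 0 1" --pt "0 0 0.6 0 1"

```text
t: 25.75
eef_pos: [534.5, 131.3, 260.9]
orientation: [0.002, 0.667, 0.745, 0.002]
ft_force: [0.3, 0.3, -1.2]
opening: 94.0
```

```bash
python3 -c "
from h import *
wrist('wM2'); o=robot.get_obs(); print(o['t'],o['eef_pos'].round(1),yaw(o),o['opening'],o['ft_force'])"
```

```text
25.8 [532.8 131.2 257.1] 96.26058148762338 93.59471888436266 [-0.23780327 -0.21549468 -0.50798734]
```

Request:
servo_tool --pt "0.234 -0.798 -0.02 -0.011 1" --pt "0.234 -0.798 -0.02 -0.011 1" --pt "0.234 -0.798 -0.02 -0.011 1" --pt "0.234 -0.798 -0.02 -0.011 1" --pt "0.234 -0.798 -0.02 -0.011 1" --pt "0.234 -0.798 -0.02 -0.011 1"

```text
t: 26.55
eef_pos: [602.2, -107.7, 249.5]
orientation: [-0.002, 0.672, 0.741, -0.001]
ft_force: [-0.8, 0.3, 0.4]
opening: 93.9
```

```bash
python3 -c "
from h import *
o=robot.get_obs(); print(o['t'],o['eef_pos'].round(1),yaw(o),o['opening'],o['ft_force'])"
```

```text
26.55 [ 602.2 -107.7  249.5] 95.575360238078 93.87939935502452 [-0.78927735  0.34802859  0.39377353]
```

Request:
servo_tool --pt "0.002 -0.002 -0.12 0 1" --pt "0.002 -0.002 -0.28 0 1" --pt "0.002 -0.002 -0.44 0 1" --pt "0.002 -0.002 -0.54 0 1" --pt "0.002 -0.002 -0.582 0 1" --pt "0.002 -0.002 -0.582 0 1" --pt "0.002 -0.002 -0.582 0 1"

```text
t: 27.42
eef_pos: [603.9, -108.4, 76.7]
orientation: [-0.0, 0.672, 0.741, -0.001]
ft_force: [0.2, -0.3, 0.3]
opening: 94.3
```

Request:
servo_tool --pt "0 0 0 0 0.4" --pt "0 0 0 0 0.4" --pt "0 0 0 0 0.4" --pt "0 0 0 0 0.4" --pt "0 0 0 0 0.4" --pt "0 0 0 0 0.4" --pt "0 0 0 0 0.4"

```text
t: 28.3
eef_pos: [603.9, -108.7, 76.7]
orientation: [-0.0, 0.672, 0.741, -0.001]
ft_force: [0.1, -2.5, 0.4]
opening: 50.7
```

Request:
servo_tool --pt "0 0 0.03 0 0.4" --pt "0 0 0.1 0 0.4" --pt "0 0 0.2 0 0.4" --pt "0 0 0.3 0 0.4" --pt "0 0 0.4 0 0.4" --pt "0 0 0.44 0 0.4" --pt "0 0 0.44 0 0.4"

```text
t: 29.18
eef_pos: [604.1, -108.6, 209.5]
orientation: [0.0, 0.672, 0.741, -0.0]
ft_force: [-0.2, -0.2, -7.5]
opening: 50.9
```

Request:
servo_tool --pt "-0.02 0.12 0 0 0.4" --pt "-0.04 0.28 0 -0.01 0.4" --pt "-0.06 0.44 0 -0.02 0.4" --pt "-0.09 0.6 0 -0.03 0.4" --pt "-0.11 0.72 0 -0.031 0.4" --pt "-0.121 0.77 0 -0.031 0.4" --pt "-0.121 0.789 0 -0.031 0.4"

```text
t: 30.05
eef_pos: [567.0, 128.4, 208.3]
orientation: [-0.0, 0.683, 0.73, -0.001]
ft_force: [-0.3, 0.2, -7.4]
opening: 51.0
```

Request:
servo_tool --pt "-0.02 0.12 0 0 0.4" --pt "-0.04 0.28 0 -0.01 0.4" --pt "-0.06 0.44 0 -0.02 0.4" --pt "-0.09 0.6 0 -0.03 0.4" --pt "-0.11 0.72 0 -0.031 0.4" --pt "-0.121 0.77 0 -0.031 0.4" --pt "-0.121 0.789 0 -0.031 0.4" --pt "-0.121 0.789 0 -0.031 0.4"

```text
t: 31.05
eef_pos: [531.3, 364.1, 208.0]
orientation: [0.0, 0.695, 0.719, -0.002]
ft_force: [-0.5, -0.7, -7.7]
opening: 50.8
```

```bash
python3 -c "
from h import *
o=robot.get_obs(); print(o['t'],o['eef_pos'].round(1),yaw(o),o['opening'],o['ft_force'])"
```

```text
31.05 [531.3 364.1 208. ] 91.88442282410405 50.77878401159524 [-0.48764912 -0.73093139 -7.73406781]
```

Request:
servo_tool --pt "0 0.001 -0.1 0 0.4" --pt "0 0.001 -0.2 0 0.4" --pt "0 0.001 -0.3 0 0.4" --pt "0 0.001 -0.36 0 0.4" --pt "0 0.001 -0.36 0 0.4" --pt "0 0.001 -0.36 0 0.4"

```text
t: 31.8
eef_pos: [532.5, 364.5, 101.6]
orientation: [0.001, 0.696, 0.719, -0.0]
ft_force: [-0.0, -0.3, -7.4]
opening: 50.9
```

```bash
python3 -c "
from h import *
wrist('p4'); o=robot.get_obs(); print(o['t'],o['eef_pos'].round(1),yaw(o),o['opening'],o['ft_force'])"
```

```text
31.85 [532.6 364.7 102. ] 91.8731158290894 51.11006812554479 [ 0.14418743  0.65801422 -6.65821247]
```

View pics/p4.png

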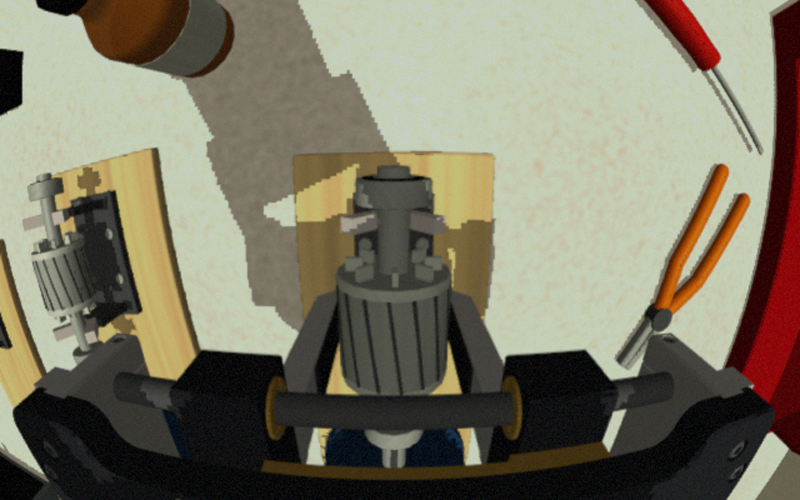

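L's shaft (393) is over the V (340–445). Lower and release.

Request:
servo_tool --pt "-0.003 0 -0.035 0 0.4" --pt "-0.003 0 -0.07 0 0.4" --pt "-0.003 0 -0.084 0 0.4" --pt "-0.003 0 -0.084 0 0.4" --pt "-0.003 0 -0.084 0 0.4"

```text
t: 32.48
eef_pos: [530.9, 364.5, 76.8]
orientation: [0.0, 0.695, 0.719, -0.001]
ft_force: [-4.0, -1.7, -2.7]
opening: 50.6
```

Request:
servo_tool --pt "0 0 0 0 0.65" --pt "0 0 0 0 0.8" --pt "0 0 0 0 1" --pt "0 0 0 0 1" --pt "0 0 0 0 1"

```text
t: 33.1
eef_pos: [531.1, 364.6, 76.9]
orientation: [0.0, 0.695, 0.719, -0.001]
ft_force: [0.5, -0.2, -0.2]
opening: 93.2
```

Request:
servo_tool --pt "0 0 0.05 0 1" --pt "0 0 0.2 0 1" --pt "0 0 0.4 0 1" --pt "0 0 0.58 0 1" --pt "0 0 0.58 0 1" --pt "0 0 0.58 0 1"

```text
t: 33.85
eef_pos: [530.9, 364.5, 251.1]
orientation: [0.0, 0.695, 0.719, -0.001]
ft_force: [-0.6, 0.5, 0.2]
opening: 93.7
```

```bash
python3 -c "
from h import *
wrist('wL3'); o=robot.get_obs(); print(o['t'],o['eef_pos'].round(1),yaw(o),o['opening'],o['ft_force'])
a=load('wM2')['frame'][...,::-1][115:295,232:412];b=load('wL3')['frame'][...,::-1][115:295,232:412]
cv2.imwrite('pics/mD.png',cv2.resize(cv2.convertScaleAbs(np.hstack([a,b]),alpha=1.4),(800,400),interpolation=cv2.INTER_CUBIC))"
```

```text
33.9 [530.4 364.3 249.7] 91.90226904246786 93.9341755254798 [-0.85478862  0.11758164 -0.28451841]
```

View pics/mD.png

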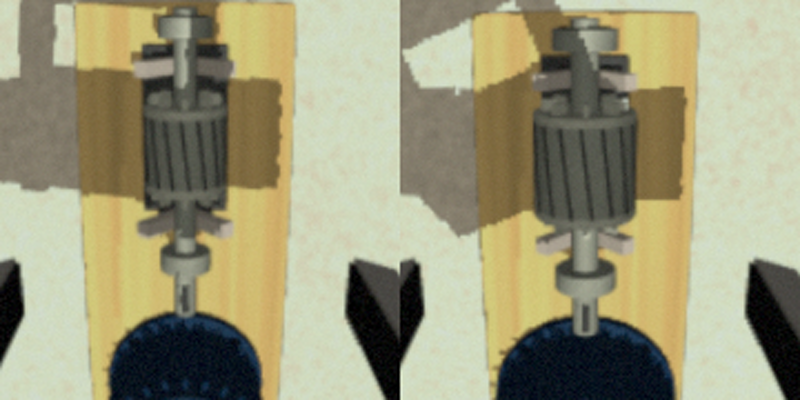

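M (left) and L (right) lie in both V's. A last numeric check of the three final poses, then I hand in.

```bash
python3 - <<'E'
from h import *
def P(t,x,y,z): return onz(load(t),232+x*.45,115+y*.45,z)
for t,n,f,z,c,th in(('wM2',(185,27),(185,260),73,(529.5,131.8),6.2),('wL3',(185,38),(185,278),77,(530,365.8),2.0),('wS2',(187,40),(185,280),72,(585,-358.4),3.6)):
    a,b=P(t,*n,z),P(t,*f,z); e=b-a; m=(a+b)/2-c; r=np.radians(th)
    print(t,'along',(m@[np.cos(r),np.sin(r)]).round(1),'across',(m@[-np.sin(r),np.cos(r)]).round(1),'sep',np.hypot(*e).round(1),'dang deg',(np.degrees(np.arctan2(e[1],e[0]))-th).round(2))
E
python3 -c "
from h import *
print(robot.hand_in())"
```

```text
wM2 along 0.7 across 0.1 sep 122.6 dang deg 0.12
wL3 along 0.0 across -0.4 sep 122.3 dang deg -0.04
wS2 along 0.8 across -0.8 sep 124.0 dang deg -0.31
the job is handed in; nothing more can be done
None
```

All three rotors now lie in the stands of their own motors, and the job is handed in at about 34 s of the 123 s allowed. I moved the large rotor to the spare stand, then small to small, medium to medium, and large from the spare to its own stand.

- **Position:** my last wrist-camera checks put every rotor within about 1 mm of the stand middle, both along and across. Each shaft was within 0.3° of the board direction, seated in both V's.
- **Height:** I did not measure the final heights with the camera. I judged them from the release heights and from the load coming off the wrist.
- **Contact:** the gripper was open and clear of everything at hand-in, and I saw no sign of the bottle or the tin being touched.
- **Disagreements:** no check failed. The only ones were position differences of 1–2 mm between the camera and the gripper.

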